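Close the seed hopper with its matching cone plug

TASK

Take the dust cover off the seed hopper and lay it flat on the table, knob up. Then gently lower the plug whose cone matches the hopper's wide cup into the cup until it is fully home, and check that it has not jammed: rock it in the cup so that it clearly tips to one side, and let it drop back. Leave the hopper closed by that plug, fully home and upright, and do not disturb the other plug or the other things on the table.

Things in the scene. Friction and masses are not known exactly. Their poses are not given: they have to be found in the camera images.
- hopper: Fixed seed hopper: base plate 110 x 110 x 8 mm, four corner pillars, 100 x 100 mm deck, its top 70 mm above the table. In its middle an open conical steel cup: mouth 48 mm diameter flush with the deck, outlet 23 mm, 15 mm deep, wall at 40 degrees to its upright axis. Origin on the table under the cup's axis; z up; x, y along the plate's edges.
- hopper_rim (a point): Centre of the cup's mouth, on the cup's axis, 70 mm above the table, level with the deck. (Nearby obstacle: a fixed glass-cased balance, 0.34 m tall, stands on the table at x 0.48 to 0.86 m, y -0.02 to 0.20 m; keep clear of it.)
- wide_plug: Loose steel plug, 150 g, matching the cup: wide cone at 40 degrees to its axis, foot 20 mm diameter, widening over 20.3 mm to a 54 mm collar 4 mm thick, then stem and knob; 80.3 mm tall. Stands on its foot on the table. Origin: centre of the foot's underside, z up the axis. Home in the cup the origin is 53.4 mm above the table on the cup's axis, the collar about 4 mm above the deck.
- wide_plug_knob (a point): Centre of its black knob, 69.3 mm above the foot: 22 mm diameter, 22 mm high, on a bare stem 12 mm thick and 34 mm long above the collar; pinch from above at any yaw. The cone does not lock: seated, pushed sideways at the knob with 1 to 4 N it tips over the far edge (about 0.15 rad for 8 mm) and falls back home when let go.
- steep_plug: Loose steel plug, 150 g, that does not match: taller, steep cone (22 degrees to its axis), foot 28 mm diameter widening over 32 mm to the same 54 mm collar, with the same stem and knob, 92 mm tall in all. Upright on the table; to be left alone. Origin at the centre of its foot's underside.
- dust_cover: Loose grey plastic cover, 80 g: disc of 64 mm diameter, 5 mm thick, with a 32 mm spigot 5 mm deep below it and the same knob on a 14 mm long stem on top, 46 mm tall in all. Starts on the hopper's deck with the spigot hanging in the cup's mouth. Origin at the centre of the spigot's underside (5 mm below the deck's top at the start), z up.
- dust_cover_knob (a point): Centre of the cover's knob, 35 mm above the spigot's underside. Knob as on the plugs, stem 14 mm long.
- pin_tin: Round flat tin, 67 mm diameter, 25 mm high, on the table; a bystander. Origin at the centre of its underside.
- eraser: Eraser, 21 x 42 x 13 mm, on the table; a bystander. Origin at the centre of its underside.
- vial_b: Capped glass vial, 21 mm diameter, 58 mm tall, upright on the table; a bystander. Origin at the centre of its underside.
- weight_100g: Brass calibration weight, 22 mm diameter, 30 mm tall, on the table; a bystander. Origin at the centre of its underside.
Mind the look-alikes: they are no part of the job. Leave any turquoise look-alike of the dust_cover alone. What is shaped like the wide_plug but yellow is not meant.

How it is judged:
By the outcome, as a careful person would: the job done as asked, in the order asked, and still so for the second after the job is handed in, with the robot touching nothing.
It also fails if it takes over 72 s, if anything falls off the work surface, if the arm or the gripper's body presses on something with over 40 N, if the wrist force passes 120 N, or if a joint passes its speed limit or range.

ROBOT

A 7-joint arm with a two-finger parallel gripper is mounted at the origin on a cart in front of the work surface, level with it; the furniture and walls round the work are solid. World frame = base frame: x ahead of the robot, y to its left, z up, the work surface at z = 0. Lengths are in m, angles in rad, forces in N, time in s.
With the tool pointing down it reaches from about 0.4 to 0.85 m from the base axis. Payload 10.4 kg.
Tool frame: the origin (TCP) lies midway between the tips of the shut fingers; the grasp point (between the pads) lies 19 mm behind it; z points along the fingers, y is the direction in which the jaws open and shut (so a half turn about z gives the same grasp; the last joint's range is limited). The gripper opens to 87 mm and grips with 3 to 60 N. Pads are 19 mm wide; open, the fingers measure 117 mm over their backs; the gripper's body (75 mm by 190 mm) begins 51 mm behind the grasp point.
Start: joints at [-1.352, 0.332, -0.065, 1.46, 0.022, 1.35, -0.088], TCP at [0.15, 0.607, 0.223] pointing down, gripper open.
Joint ranges: [-2.6, 2.6], [-0.5, 2.12], [-1.47, 1.34], [0.16, 2.42], [-1.27, 4.41], [0.06, 2.06], [-2.6, 2.6]. Speed limits (rad/s): [2.22, 2.22, 2.79, 2.79, 3.14, 3.14, 3.14].

INTERFACE

Orientations are given as a unit quaternion [x, y, z, w].
In Python, from bench import r gives the robot as it stands.
- The arm moves only by the tool step_arm, never from a script. Its argument "increments" is a list of rows, each a list of 2 entries, a list of its own where there are three numbers: the shift along the tool's x, y, z in m, then the turn, a rotation vector about the tool's x, y, z in rad. A call has 1 to 5 rows; each row is the pose to reach, as a shift and turn from the pose measured when the call began, along the tool's axes at that moment; what a row does not reach only later rows make up. A row lasts 1/10 s, in which the tool goes at most 50 mm and 8.59 degrees, less where a joint would pass 70% of its speed; a pose out of reach is approached as far as the arm can. A call with a gripper value outside its range is refused whole. "hand" is the closure, from -1 (fully open) to 1 (shut), so that 0 is half open, set as the call begins (left out, the last holds). The fingers move at their own pace and stop on an object; "grip_force" is the grip in N (left out, the last holds). Time passes only in rows, so rows that repeat a pose let the fingers close. It gives the time, the measured TCP pose, the force and the opening at its end, in the units of the state.
- r.read_state(): the state, without advancing time (a new reading comes with each control period).
- r.camera(name): name is "scene" or "top" or "wrist"; returns a dict with "pixels" (480x640x3 uint8, blue, green, red), "camera_matrix" (3x3 intrinsics, pixels), "extrinsics" (4x4, takes a point from camera to world coordinates). Camera axes: x right, y up, looking along -z (the intrinsics and any distortion apply to the point x, -y, -z); pixel columns grow to the right and rows downward; lengths in m; the calibration is good to about 2 mm. A picture is of the moment at which its call begins. There is no depth.
- r.close_job(): hands the job in, once; it reports no verdict.
The state is a dict: "time": time; "joint_positions": joint angles; "joint_vel": joint speeds; "joint_torque": joint torques, N m; "ee_pos": TCP position; "eef_rot": TCP orientation; "ft_force": force on the tool from outside, world axes, zero at the start; "torque": the same for the moment, N m; "width": finger opening in m.
Only numpy, scipy, OpenCV 4.12 (cv2) and the standard library are available. Lean on these libraries where they do the work, as an engineer would, in place of code of your own. Each camera call takes 0.05 s, during which the arm holds its last target.

## Working session

There is one attempt and no reset: what is moved stays moved. The work goes in short steps, Python scripts to look and compute and a tool call to move; the robot and the scene stay as the last step left them, time stands still between calls to the robot, and variables do not carry over. Pictures are saved under pics/ and viewed, and the job is handed in when it is done.

Besides the shell and the picture viewer there is one more tool, called as a command line: name --argument value ..., lists and objects as JSON in quotes. step_arm: Moves the arm, as the interface text tells. Its arguments: {"type":"object","properties":{"increments":{"type":"array"},"hand":{"type":"number"},"grip_force":{"type":"number"}},"required":["increments"]}

```bash
ls; mkdir -p pics
python3 - <<'E'
from bench import r
import cv2,numpy as np
s=r.read_state()
print({k:np.round(v,3) for k,v in s.items()})
for n in("scene","top","wrist"):
    c=r.camera(n); cv2.imwrite(f"pics/{n}0.png",c["pixels"])
    print(n,np.round(c["camera_matrix"],1).tolist(),np.round(c["extrinsics"],3).tolist(),[k for k in c])
E
```

```text
pics
{'time': np.float64(0.0), 'joint_positions': array([-1.352,  0.333, -0.065,  1.461,  0.022,  1.35 , -0.089]), 'joint_vel': array([-0.001, -0.   ,  0.001, -0.001,  0.001, -0.003,  0.001]), 'joint_torque': array([ 0.0000e+00, -6.2326e+01,  2.5000e-02, -3.8989e+01, -6.1000e-02,
        4.0000e-02,  0.0000e+00]), 'ee_pos': array([0.15 , 0.606, 0.222]), 'eef_rot': array([ 0.121,  0.993, -0.001, -0.   ]), 'ft_force': array([-0.465,  0.774, -0.428]), 'torque': array([ 0.007, -0.005, -0.062]), 'width': np.float64(0.087)}
scene [[534.2, 0.0, 315.4], [0.0, 534.2, 246.5], [0.0, 0.0, 1.0]] [[0.882, 0.304, -0.36, 0.259], [-0.471, 0.571, -0.672, -0.898], [0.001, 0.763, 0.647, 0.652], [0.0, 0.0, 0.0, 1.0]] ['pixels', 'camera_matrix', 'extrinsics']
top [[459.1, 0.0, 320.2], [0.0, 459.1, 238.4], [0.0, 0.0, 1.0]] [[0.001, 0.99, -0.139, 0.462], [-1.0, 0.001, 0.001, -0.353], [0.001, 0.139, 0.99, 0.961], [0.0, 0.0, 0.0, 1.0]] ['pixels', 'camera_matrix', 'extrinsics']
wrist [[334.4, 0.0, 320.6], [0.0, 334.4, 240.4], [0.0, 0.0, 1.0]] [[0.241, -0.928, -0.283, 0.07], [0.971, 0.23, 0.07, 0.626], [0.0, -0.292, 0.956, 0.385], [0.0, 0.0, 0.0, 1.0]] ['pixels', 'camera_matrix', 'extrinsics']
```

View pics/scene0.png

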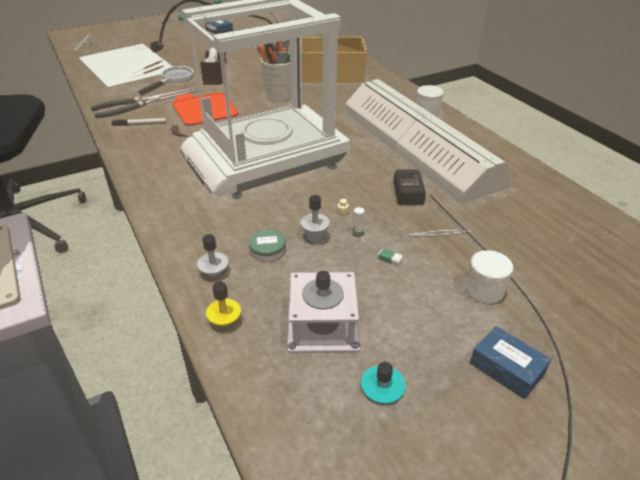

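View pics/top0.png

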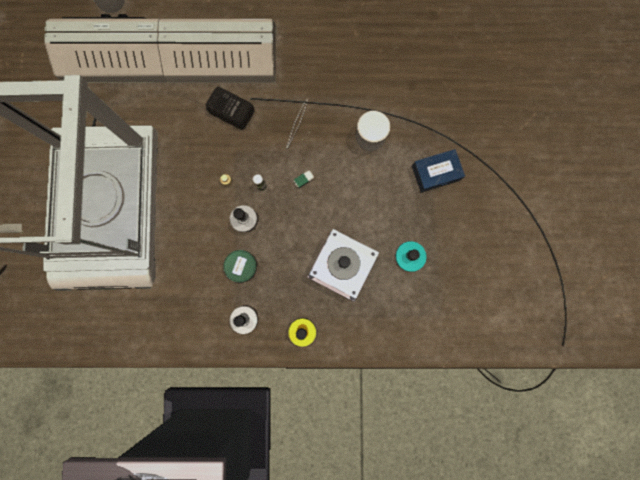

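View pics/wrist0.png

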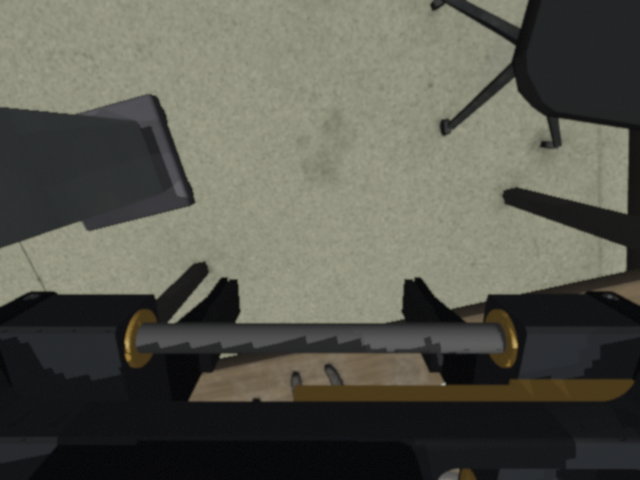

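```bash
cat > h.py <<'E'
import numpy as np,cv2
from bench import r
class C: pass
def cam(n,save=None):
    d=r.camera(n); c=C(); c.im=d["pixels"]; c.K=np.array(d["camera_matrix"]); c.T=np.array(d["extrinsics"])
    if save: cv2.imwrite(save,c.im)
    return c
def ray(c,uv):
    p=np.linalg.solve(c.K,[uv[0],uv[1],1.]); d=c.T[:3,:3]@np.array([p[0],-p[1],-1.]); return c.T[:3,3],d/np.linalg.norm(d)
def plane(c,uv,z):
    o,d=ray(c,uv); return o+d*(z-o[2])/d[2]
def proj(c,P):
    q=c.T[:3,:3].T@(np.array(P)-c.T[:3,3]); p=c.K@np.array([q[0],-q[1],-q[2]]); return p[:2]/p[2]
def tri(c1,u1,c2,u2):
    o1,d1=ray(c1,u1);o2,d2=ray(c2,u2)
    a=np.linalg.lstsq(np.c_[d1,-d2],o2-o1,rcond=None)[0]
    p,q=o1+a[0]*d1,o2+a[1]*d2; return (p+q)/2,np.linalg.norm(p-q)
def crop(im,x,y,w,h,k,f): cv2.imwrite(f,cv2.resize(im[y:y+h,x:x+w],None,fx=k,fy=k,interpolation=cv2.INTER_CUBIC))
def blobs(im,mask,box,mn=20):
    x,y,w,h=box; m=np.zeros(mask.shape,np.uint8); m[y:y+h,x:x+w]=mask[y:y+h,x:x+w]
    n,l,s,c=cv2.connectedComponentsWithStats(m.astype(np.uint8)); return [(s[i],c[i]) for i in range(1,n) if s[i][4]>=mn]
E
python3 - <<'E'
from h import *
a=cam("scene");b=cam("top")
crop(a.im,180,170,160,150,5,"pics/sc1.png"); crop(b.im,200,160,240,190,3,"pics/tp1.png")
for c,bx in((a,[(195,225,40,45),(300,190,30,35),(305,262,40,34),(205,278,35,28),(370,358,35,26)]),(b,[(228,305,30,30),(228,203,30,30),(330,248,30,30),(290,322,25,20),(403,246,20,20)])):
    m=(c.im.max(2)<60)
    for x in bx: print(x,[(s.tolist(),k.round(1).tolist()) for s,k in blobs(c.im,m,x)])
E
```

```text
(195, 225, 40, 45) []
(300, 190, 30, 35) []
(305, 262, 40, 34) []
(205, 278, 35, 28) []
(370, 358, 35, 26) [([378, 371, 13, 11, 83], [383.3, 376.8])]
(228, 305, 30, 30) [([234, 315, 12, 11, 99], [239.5, 320.3])]
(228, 203, 30, 30) [([234, 209, 12, 12, 105], [239.5, 214.3])]
(330, 248, 30, 30) [([339, 257, 10, 11, 57], [343.2, 261.4])]
(290, 322, 25, 20) [([297, 329, 10, 10, 74], [301.0, 333.3])]
(403, 246, 20, 20) [([407, 250, 12, 10, 85], [412.8, 254.6])]
```

View pics/sc1.png

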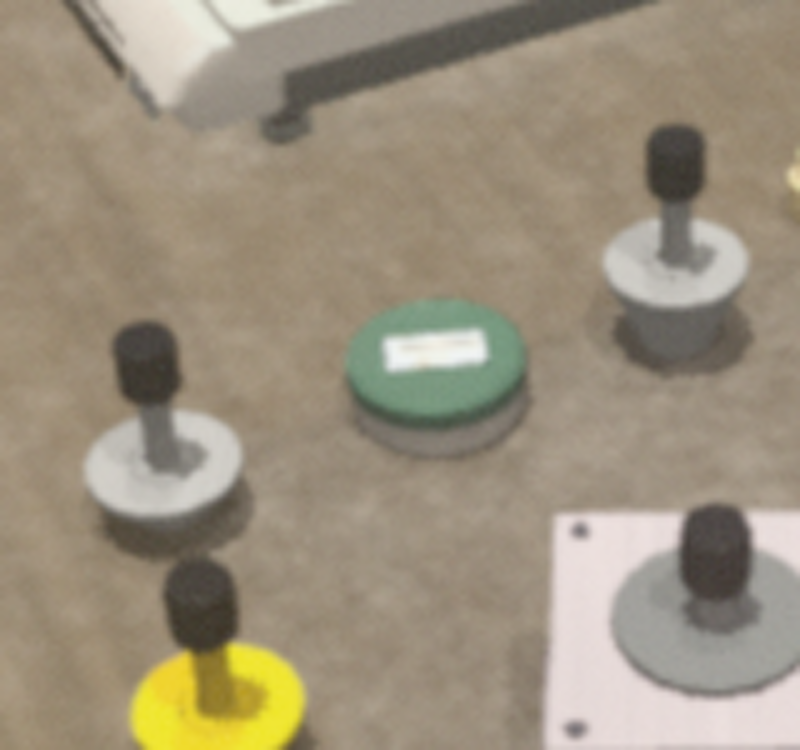

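View pics/tp1.png

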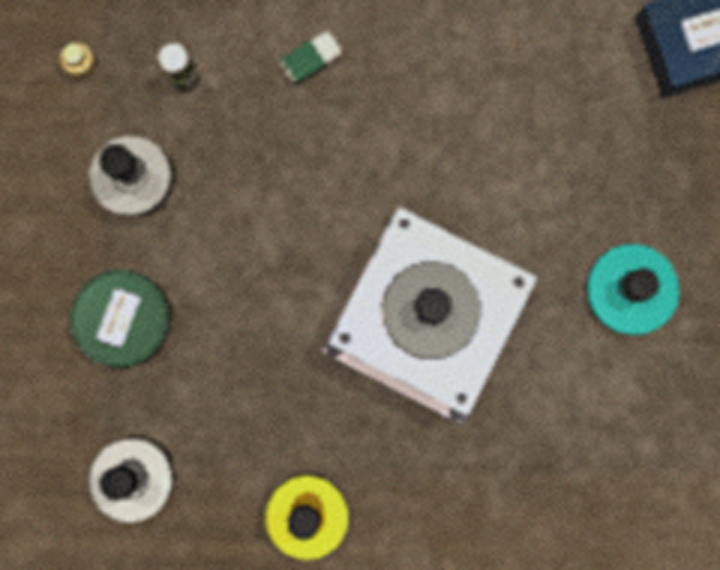

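Candidates in the scene view: steel plug at (212,262), steel plug at (315,225), and a yellow one at (223,312), which is excluded by colour. The left steel plug's collar sits close to the table and hides its cone, so it fits wide_plug. The right one shows a tall, steep cone, so it is steep_plug. The grey cover on the hopper is at (322,290), and the turquoise one at (383,383) stays put. Next I'll confirm by knob height.

Run:
```python
from h import *
a=cam("scene");b=cam("top")
A={};B={}
for k,x in dict(wide=(200,232,20,22),steep=(304,192,24,20),cover=(310,266,28,26),tq=(370,358,35,26)).items():
    bl=blobs(a.im,a.im.max(2)<75,x); A[k]=bl
    s,c=max(bl,key=lambda t:t[0][4]); A[k]=c=(s[0]+(s[2]-1)/2,s[1]+(s[3]-1)/2); print(k,s.tolist(),c)
for k,x in dict(wide=(228,305,30,30),steep=(228,203,30,30),cover=(330,248,30,30),tq=(403,246,20,20)).items():
    bl=blobs(b.im,b.im.max(2)<60,x); s,c=max(bl,key=lambda t:t[0][4]); B[k]=c; print(k,s.tolist(),c.round(1))
for k in A: print(k,[v.round(4) for v in (tri(a,A[k],b,B[k]))])
# collars/discs in top
hsv=cv2.cvtColor(b.im,cv2.COLOR_BGR2HSV)
for k,box,z in(("wide",(225,300,36,40),.0243),("steep",(225,200,36,36),.036)):
    m=((hsv[...,1]<70)&(hsv[...,2]>110)).astype(np.uint8); s,c=max(blobs(b.im,m,box),key=lambda t:t[0][4])
    q=np.zeros_like(m);x,y,w,h=box;q[y:y+h,x:x+w]=m[y:y+h,x:x+w]
    cn=max(cv2.findContours(q,0,2)[0],key=cv2.contourArea); e=cv2.minEnclosingCircle(cn); print(k,e,plane(b,e[0],z).round(4))
# deck corners
m=(hsv[...,2]>170).astype(np.uint8); q=np.zeros_like(m); q[225:305,300:385]=m[225:305,300:385]
cn=max(cv2.findContours(q,0,2)[0],key=cv2.contourArea); rc=cv2.minAreaRect(cn); print(rc)
P=[plane(b,u,.07)[:2] for u in cv2.boxPoints(rc)]; print(np.round(P,4).tolist(), np.mean(P,0), [np.linalg.norm(P[i]-P[i-1]) for i in range(4)])
print("yellow",plane(b,(302,333),.024),"tin",plane(b,(240,267),.025),'vial',plane(b,(259,183),0),'eraser',plane(b,(304,179),.013),'wt',plane(b,(225,180),.03),'navy',plane(b,(438,170),.03),'mug',plane(b,(373,130),.06))
```

```text
wide [204, 236, 11, 15, 126] (np.float64(209.0), np.float64(243.0))
steep [310, 197, 10, 13, 109] (np.float64(314.5), np.float64(203.0))
cover [317, 279, 12, 10, 93] (np.float64(322.5), np.float64(283.5))
tq [378, 363, 14, 20, 223] (np.float64(384.5), np.float64(372.5))
wide [234, 315, 12, 11, 98] [239.5 320.3]
steep [234, 209, 12, 12, 107] [239.5 214.3]
cover [339, 257, 10, 11, 54] [342.8 261.7]
tq [407, 250, 12, 10, 87] [412.7 254.6]
wide [array([ 0.4281, -0.1996,  0.0694]), np.float64(0.0002)]
steep [array([ 0.6321, -0.1968,  0.0823]), np.float64(0.0011)]
cover [array([ 0.539 , -0.3968,  0.0923]), np.float64(0.0012)]
tq [array([ 0.559 , -0.5418,  0.0345]), np.float64(0.0016)]
wide ((243.0, 319.94232177734375), 14.374349594116211) [ 0.4269 -0.1988  0.0243]
steep ((242.5, 217.5), 13.729630470275879) [ 0.6339 -0.1946  0.036 ]
((343.0802001953125, 264.6436767578125), (52.4307861328125, 54.32449722290039), 27.149681091308594)
[[0.511, -0.3289], [0.6059, -0.3771], [0.5587, -0.4681], [0.4652, -0.4189]] [ 0.53521614 -0.39824593] [np.float64(0.10093243570503091), np.float64(0.1064332425807309), np.float64(0.10242413536339813), np.float64(0.10568292076152096)]
yellow [ 0.40131896 -0.31753819  0.024     ] tin [ 0.5333668  -0.19019432  0.025     ] vial [ 0.71605463 -0.22205877  0.        ] eraser [ 0.72149292 -0.31917552  0.013     ] wt [ 0.71441181 -0.15517364  0.03      ] navy [ 0.73666002 -0.5999182   0.03      ] mug [ 0.8121077  -0.46159616  0.06      ]
```

```bash
cat >> h.py <<'E'
from scipy.spatial.transform import Rotation as R
def goal(pos,ang,n=5):
    """world TCP pos; tool-y azimuth 'ang' deg, pointing down -> tool shift & rotvec"""
    s=r.read_state(); p=np.array(s["ee_pos"]); R0=R.from_quat(s["eef_rot"])
    y=np.array([np.cos(np.radians(ang)),np.sin(np.radians(ang)),0]); z=np.array([0,0,-1.]); 
    best=None
    for sg in(1,-1):
        Rt=R.from_matrix(np.c_[np.cross(sg*y,z),sg*y,z]); v=(R0.inv()*Rt).as_rotvec()
        if best is None or np.linalg.norm(v)<np.linalg.norm(best): best=v
    d=R0.inv().apply(np.array(pos)-p)
    print("t",round(float(s["time"]),2),"pos",p.round(4),"yaw",np.degrees(np.arctan2(*R0.apply([0,1,0])[1::-1])).round(1),"q",np.round(s["joint_positions"],2),"F",np.round(s["ft_force"],1),"w",round(float(s["width"]),4))
    print("shift",d.round(4),"|",np.linalg.norm(d).round(3),"turn",best.round(4))
E
python3 - <<'E'
from h import *
a=cam("scene");b=cam("top")
for P in [(0,0,0),(0.15,.607,.22),(.3,0,0),(.3,-.3,0)]: print(P,proj(a,P),proj(b,P))
print("lamp",plane(a,(155,45),0),plane(a,(175,75),0),"cup",plane(a,(278,98),0),plane(b,(215,390),0))
# cover disc
hsv=cv2.cvtColor(b.im,cv2.COLOR_BGR2HSV)
m=((hsv[...,2]<150)).astype(np.uint8); q=np.zeros_like(m); q[243:284,323:364]=m[243:284,323:364]
cn=max(cv2.findContours(q,0,2)[0],key=cv2.contourArea);e=cv2.minEnclosingCircle(cn);print(e,plane(b,e[0],.075),plane(b,(343.2,261.6),.111),plane(b,(343.2,261.6),.1))
print(proj(a,(.538,-.398,.1)),proj(b,(.538,-.398,.1)),proj(b,(.538,-.398,.07)))
goal((0.1,.45,.42),76)
E
```

```text
(0, 0, 0) [-58.48185942 282.67424686] [136.73044481 543.57319723]
(0.15, 0.607, 0.22) [-28.43364614  34.5625852 ] [-319.74775492  511.26751706]
(0.3, 0, 0) [116.214969   232.11567256] [145.14551726 383.0502256 ]
(0.3, -0.3, 0) [158.35176535 337.74748229] [293.44241998 383.22369108]
lamp [0.63973751 0.96857911 0.        ] [0.6251038  0.68944585 0.        ] cup [0.83306666 0.39738703 0.        ] [ 0.2865882  -0.14173229  0.        ]
((343.0, 263.0), 16.278919219970703) [ 0.53756074 -0.39783532  0.075     ] [ 0.53707807 -0.39638975  0.111     ] [ 0.53805522 -0.39695429  0.1       ]
[321.90718929 280.56475243] [343.75632314 261.63009672] [342.95387138 262.99458512]
t 0.45 pos [0.1496 0.6068 0.2225] yaw 76.1 q [-1.35  0.33 -0.06  1.46  0.02  1.35 -0.09] F [ 0.3  0.6 -0.8] w 0.0871
shift [ 0.0106 -0.1641 -0.1975] | 0.257 turn [-0.     -0.      0.0026]
```

step_arm --increments '[[[0,-0.02,-0.045],[0,0,0]],[[0,-0.05,-0.09],[0,0,0]],[[0,-0.08,-0.135],[0,0,0]],[[0,-0.11,-0.17],[0,0,0]],[[0,-0.14,-0.195],[0,0,0]]]' --hand -1

```text
time: 0.95
ee_pos: [0.1158, 0.4699, 0.4202]
eef_rot: [0.121, 0.993, 0.001, 0.0]
ft_force: [0.5, 0.6, 0.3]
width: 0.0866
```

Run:
```python
from h import *
p=np.array(r.read_state()["ee_pos"])
for a in (68,60,52,44,36): goal((.44*np.cos(np.radians(a)),.44*np.sin(np.radians(a)),.42),a)
```

```text
t 0.95 pos [0.1158 0.4699 0.4202] yaw 76.1 q [-1.35 -0.01 -0.07  1.44 -0.    1.7  -0.09] F [0.5 0.6 0.3] w 0.0866
shift [-0.0624 -0.0484  0.    ] | 0.079 turn [ 0.0026 -0.0004  0.1422]
t 0.95 pos [0.1158 0.4699 0.4202] yaw 76.1 q [-1.35 -0.01 -0.07  1.44 -0.    1.7  -0.09] F [0.5 0.6 0.3] w 0.0866
shift [-0.1224 -0.0613  0.    ] | 0.137 turn [ 0.0025 -0.0005  0.2819]
t 0.95 pos [0.1158 0.4699 0.4202] yaw 76.1 q [-1.35 -0.01 -0.07  1.44 -0.    1.7  -0.09] F [0.5 0.6 0.3] w 0.0866
shift [-1.801e-01 -8.240e-02 -1.000e-04] | 0.198 turn [ 0.0025 -0.0007  0.4215]
t 0.95 pos [0.1158 0.4699 0.4202] yaw 76.1 q [-1.35 -0.01 -0.07  1.44 -0.    1.7  -0.09] F [0.5 0.6 0.3] w 0.0866
shift [-2.342e-01 -1.114e-01 -1.000e-04] | 0.259 turn [ 0.0025 -0.0009  0.5611]
t 0.95 pos [0.1158 0.4699 0.4202] yaw 76.1 q [-1.35 -0.01 -0.07  1.44 -0.    1.7  -0.09] F [0.5 0.6 0.3] w 0.0866
shift [-0.2838 -0.1476 -0.0003] | 0.32 turn [ 0.0024 -0.0011  0.7007]
```

step_arm --increments '[[[-0.047,-0.01,0],[0,0,0.105]],[[-0.094,-0.025,0],[0,0,0.21]],[[-0.139,-0.048,0],[0,0,0.314]],[[-0.183,-0.07,0],[0,0,0.419]],[[-0.225,-0.094,0],[0,0,0.524]]]'

```text
time: 1.45
ee_pos: [0.3132, 0.323, 0.4201]
eef_rot: [0.376, 0.927, 0.002, -0.0]
ft_force: [0.3, 1.2, 0.7]
width: 0.0871
```

step_arm --increments '[[[-0.047,-0.003,0],[0,0,0.105]],[[-0.094,-0.01,0],[0,0,0.21]],[[-0.139,-0.022,0],[0,0,0.314]],[[-0.183,-0.039,0],[0,0,0.419]],[[-0.225,-0.06,0],[0,0,0.524]]]'

```text
time: 1.95
ee_pos: [0.4335, 0.1213, 0.4195]
eef_rot: [0.605, 0.796, 0.002, -0.001]
ft_force: [0.4, 0.6, 0.2]
width: 0.0869
```

step_arm --increments '[[[-0.047,-0.003,0],[0,0,0.105]],[[-0.094,-0.01,0],[0,0,0.21]],[[-0.139,-0.022,0],[0,0,0.314]],[[-0.183,-0.039,0],[0,0,0.419]],[[-0.225,-0.06,0],[0,0,0.524]]]'

```text
time: 2.45
ee_pos: [0.4357, -0.1136, 0.4188]
eef_rot: [0.792, 0.611, 0.002, -0.001]
ft_force: [1.1, -0.1, 0.2]
width: 0.0871
```

Run:
```python
from h import *
goal((.538,-.3975,.35),-36.5)
```

```text
t 2.45 pos [ 0.4357 -0.1136  0.4188] yaw -14.7 q [-0.63 -0.17  0.68  1.55  0.1   1.72 -0.2 ] F [ 1.1 -0.1  0.2] w 0.0871
shift [-0.2489  0.171   0.068 ] | 0.31 turn [-3.000e-04 -3.600e-03  3.803e-01]
```

step_arm --increments '[[[-0.035,0.025,0.01],[0,0,0.06]],[[-0.07,0.05,0.02],[0,0,0.12]],[[-0.11,0.076,0.03],[0,0,0.17]],[[-0.145,0.1,0.04],[0,0,0.22]],[[-0.18,0.122,0.05],[0,0,0.27]]]'

```text
time: 2.95
ee_pos: [0.509, -0.3198, 0.3677]
eef_rot: [0.867, 0.499, 0.001, -0.001]
ft_force: [0.7, 1.6, 0.9]
width: 0.0872
```

Run:
```python
from h import *
goal((.538,-.3975,.2),-36.5)
```

```text
t 2.95 pos [ 0.509  -0.3198  0.3677] yaw -30.2 q [-0.25  0.35  1.01  1.31 -0.3   1.64  0.19] F [0.7 1.6 0.9] w 0.0872
shift [-0.0531  0.0641  0.1676] | 0.187 turn [-1.0e-04 -3.3e-03  1.1e-01]
```

step_arm --increments '[[[-0.013,0.016,0.042],[0,0,0.03]],[[-0.026,0.032,0.084],[0,0,0.055]],[[-0.04,0.048,0.126],[0,0,0.08]],[[-0.053,0.064,0.167],[0,0,0.11]],[[-0.053,0.064,0.167],[0,0,0.11]]]'

```text
time: 3.45
ee_pos: [0.5359, -0.3974, 0.194]
eef_rot: [0.894, 0.449, -0.001, -0.004]
ft_force: [-1.0, 0.2, -0.3]
width: 0.087
```

Run:
```python
from h import *
cam("wrist","pics/w1.png"); a=cam("scene"); crop(a.im,220,150,200,200,3,"pics/s2.png")
goal((.538,-.3975,.081),-36.5)
```

```text
t 3.55 pos [ 0.5377 -0.3974  0.2004] yaw -36.5 q [-0.05  0.59  0.94  1.4  -0.47  1.39  0.25] F [-1.   0.5  0.7] w 0.087
shift [-0.0002  0.0005  0.1194] | 0.119 turn [-0.0015 -0.0026 -0.0002]
```

View pics/w1.png

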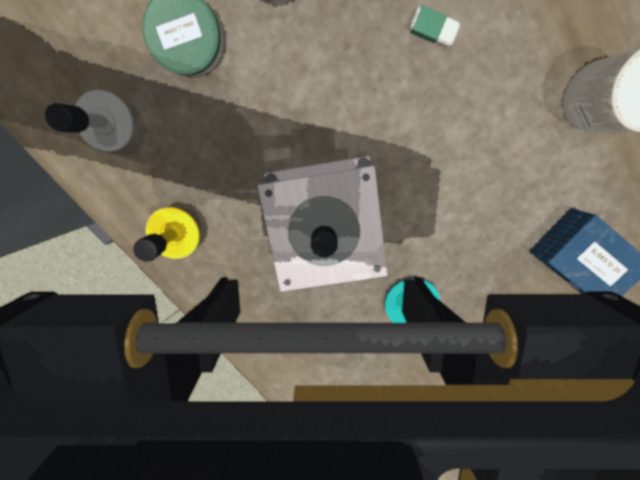

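View pics/s2.png

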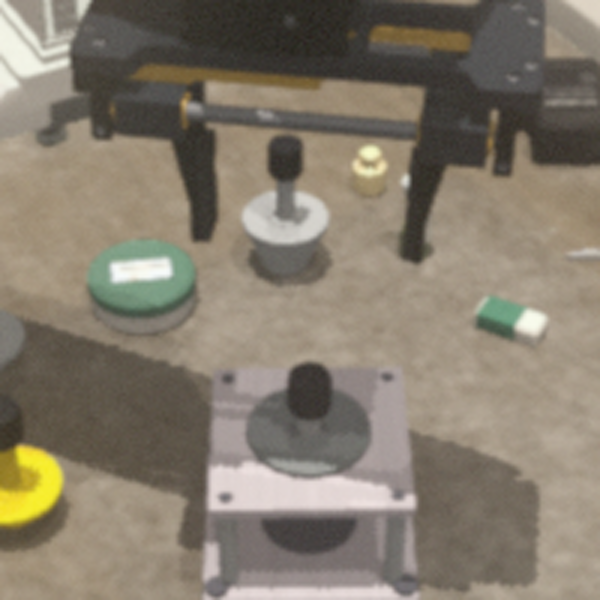

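step_arm --increments '[[[0,0,0.035],[0,0,0]],[[0,0,0.07],[0,0,0]],[[0,0,0.1],[0,0,0]],[[0,0,0.117],[0,0,0]],[[0,0,0.117],[0,0,0]]]' --grip_force 15

```text
time: 4.05
ee_pos: [0.538, -0.396, 0.0831]
eef_rot: [0.893, 0.451, 0.001, -0.002]
ft_force: [-0.8, 0.8, 0.5]
width: 0.0872
```

Run:
```python
from h import *
cam("wrist","pics/w2.png"); a=cam("scene"); crop(a.im,240,200,160,160,4,"pics/s3.png")
goal((.538,-.3975,.083),-36.5)
```

```text
t 4.15 pos [ 0.5387 -0.3975  0.0856] yaw -36.5 q [-0.02  0.68  0.87  1.52 -0.55  1.19  0.3 ] F [-0.3 -0.2 -0.4] w 0.0865
shift [-0.0004 -0.0005  0.0026] | 0.003 turn [ 0.001  -0.0028  0.0005]
```

View pics/s3.png

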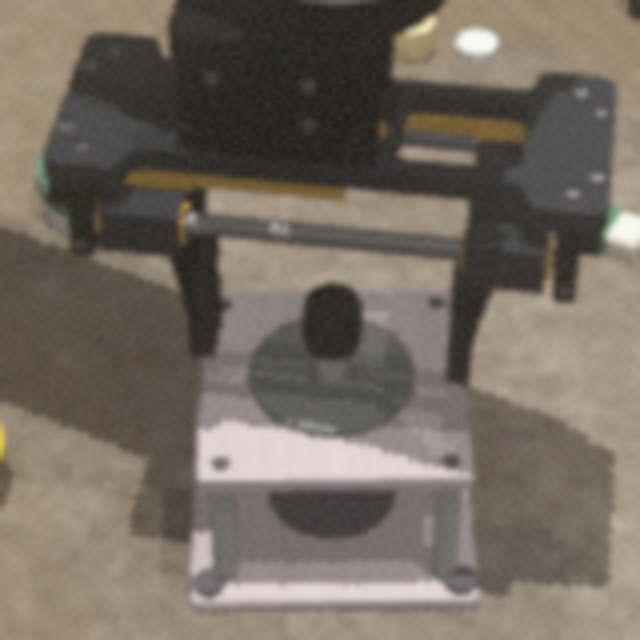

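step_arm --increments '[[[0,0,0.002],[0,0,0]],[[0,0,0.002],[0,0,0]],[[0,0,0.002],[0,0,0]],[[0,0,0.002],[0,0,0]],[[0,0,0.002],[0,0,0]]]' --hand 1 --grip_force 15

```text
time: 4.65
ee_pos: [0.5387, -0.3975, 0.0837]
eef_rot: [0.893, 0.45, 0.002, -0.0]
ft_force: [0.0, 0.7, 0.6]
width: 0.0548
```

step_arm --increments '[[[0,0,0],[0,0,0]],[[0,0,0],[0,0,0]]]'

```text
time: 4.85
ee_pos: [0.5387, -0.3975, 0.0837]
eef_rot: [0.893, 0.45, 0.002, -0.0]
ft_force: [0.3, -0.9, 0.2]
width: 0.0392
```

step_arm --increments '[[[0,0,0],[0,0,0]],[[0,0,0],[0,0,0]],[[0,0,0],[0,0,0]],[[0,0,0],[0,0,0]]]'

```text
time: 5.25
ee_pos: [0.5387, -0.3975, 0.0837]
eef_rot: [0.893, 0.45, 0.001, -0.0]
ft_force: [0.0, 0.2, 0.5]
width: 0.0212
```

step_arm --increments '[[[0,0,0],[0,0,0]]]'

```text
time: 5.35
ee_pos: [0.5386, -0.3975, 0.0837]
eef_rot: [0.893, 0.45, 0.001, -0.0]
ft_force: [0.0, 0.1, 0.5]
width: 0.0215
```

step_arm --increments '[[[0,0,-0.01],[0,0,0]],[[0,0,-0.03],[0,0,0]],[[0,0,-0.055],[0,0,0]],[[0,0,-0.08],[0,0,0]],[[0,0,-0.08],[0,0,0]]]'

```text
time: 5.85
ee_pos: [0.5395, -0.3992, 0.168]
eef_rot: [0.893, 0.45, 0.003, 0.002]
ft_force: [0.3, -0.9, -0.2]
width: 0.0209
```

Run:
```python
from h import *
a=cam("scene"); crop(a.im,240,180,160,160,4,"pics/s4.png")
goal((.42,-.50,.15),-50)
```

```text
t 5.9 pos [ 0.539  -0.3985  0.1658] yaw -36.5 q [-0.05  0.61  0.92  1.45 -0.49  1.32  0.27] F [ 0.3  0.1 -1.7] w 0.0211
shift [-0.1524 -0.0354  0.0152] | 0.157 turn [ 0.0038 -0.0036  0.2359]
```

View pics/s4.png

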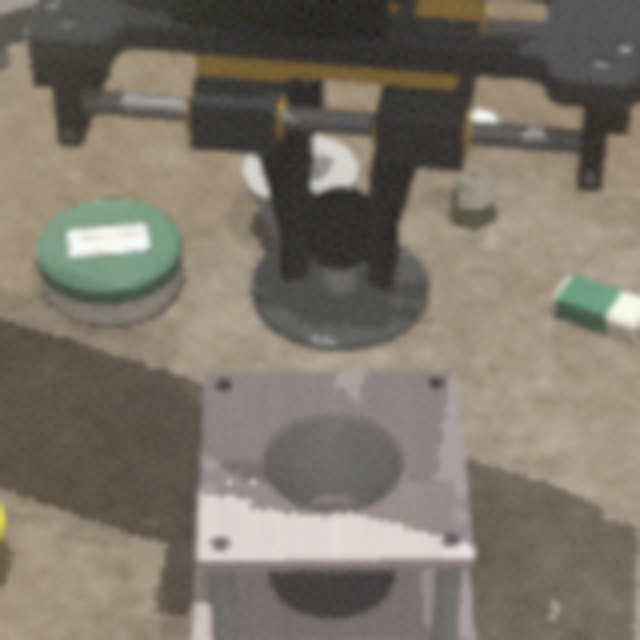

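step_arm --increments '[[[-0.038,-0.009,0.003],[0,0,0.06]],[[-0.076,-0.018,0.006],[0,0,0.12]],[[-0.114,-0.027,0.01],[0,0,0.18]],[[-0.152,-0.035,0.015],[0,0,0.236]],[[-0.152,-0.035,0.015],[0,0,0.236]]]'

```text
time: 6.4
ee_pos: [0.4138, -0.5035, 0.1494]
eef_rot: [0.942, 0.337, 0.001, 0.001]
ft_force: [-0.2, 0.2, -0.1]
width: 0.0211
```

Run:
```python
from h import *
a=cam("scene","pics/s5.png"); cam("top","pics/t5.png")
goal((.42,-.50,.019),-50)
```

```text
t 6.5 pos [ 0.4195 -0.5001  0.1495] yaw -50.1 q [ 0.13  0.61  0.98  1.52 -0.52  1.29  0.3 ] F [ 0.7  0.  -1. ] w 0.0212
shift [-1.000e-04  0.000e+00  1.305e-01] | 0.13 turn [ 0.002 -0.004 -0.002]
```

View pics/s5.png

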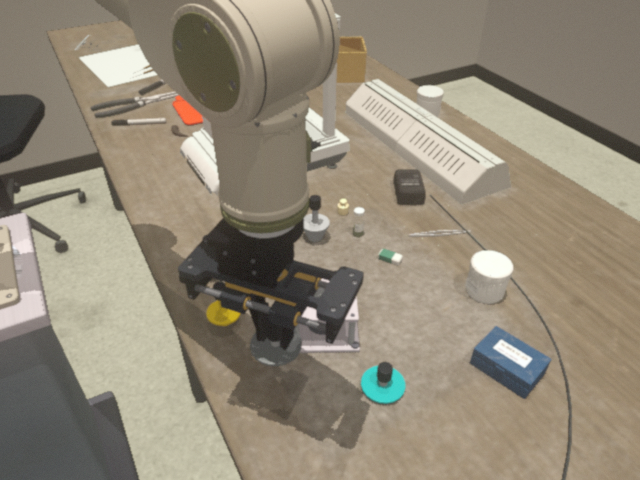

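View pics/t5.png

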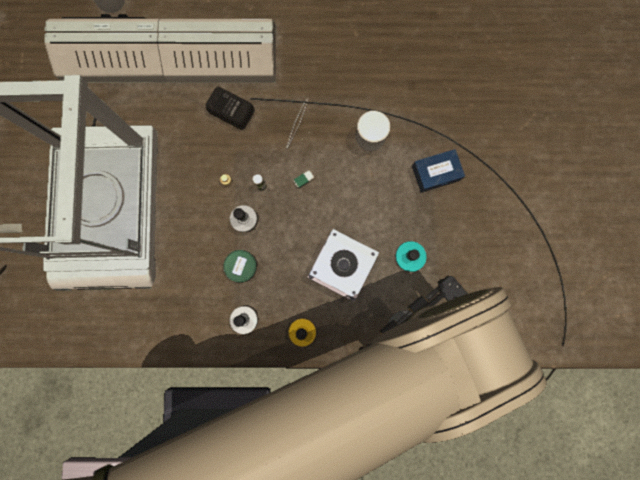

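The arm holds the grey cover over clear table (scene 275,345). The turquoise cover (383,383) and the hopper are clear of it. In the top view the open cup is at (343,263).

step_arm --increments '[[[0,0,0.035],[0,0,0]],[[0,0,0.07],[0,0,0]],[[0,0,0.1],[0,0,0]],[[0,0,0.118],[0,0,0]],[[0,0,0.124],[0,0,0]]]'

```text
time: 7.0
ee_pos: [0.4205, -0.4983, 0.0234]
eef_rot: [0.94, 0.342, 0.002, -0.001]
ft_force: [-0.7, 1.2, -0.1]
width: 0.0214
```

step_arm --increments '[[[0,0,0.001],[0,0,0]],[[0,0,0.001],[0,0,0]]]'

```text
time: 7.2
ee_pos: [0.4213, -0.4984, 0.0233]
eef_rot: [0.94, 0.342, 0.002, -0.001]
ft_force: [-0.4, -0.5, -0.2]
width: 0.021
```

Run:
```python
from h import *
goal((.42,-.50,.019),-50)
b=cam("top"); x,y=343,263
g=b.im[y-25:y+26,x-25:x+26].max(2); crop(b.im,x-30,y-30,60,60,10,"pics/cup.png")
m=np.zeros(b.im.shape[:2],np.uint8); m[y-25:y+26,x-25:x+26]=(g<130)
n,l,s,c=cv2.connectedComponentsWithStats(m); print([(s[i].tolist(),c[i].round(1)) for i in range(n) if s[i][4]>30])
i=l[y,x]; cn=max(cv2.findContours((l==i).astype(np.uint8),0,2)[0],key=cv2.contourArea); e=cv2.fitEllipse(cn); print(e,plane(b,e[0],.07))
```

```text
t 7.2 pos [ 0.4213 -0.4984  0.0233] yaw -50.0 q [ 0.18  0.74  0.88  1.62 -0.63  1.09  0.36] F [-0.4 -0.5 -0.2] w 0.021
shift [-0.002   0.0004  0.0043] | 0.005 turn [ 0.0001 -0.0043  0.0007]
[([0, 0, 640, 480, 306380], array([319.4, 239.4])), ([318, 238, 9, 17, 86], array([320.7, 243.5])), ([352, 238, 17, 8, 74], array([362.6, 240.3])), ([331, 250, 27, 27, 569], array([343.7, 263. ])), ([361, 275, 8, 14, 57], array([365.9, 283.6])), ([318, 283, 10, 6, 34], array([321.3, 286.5]))]
((343.6931457519531, 263.0006103515625), (26.025279998779297, 26.369956970214844), 155.7385711669922) [ 0.53799033 -0.3994378   0.07      ]
```

View pics/cup.png

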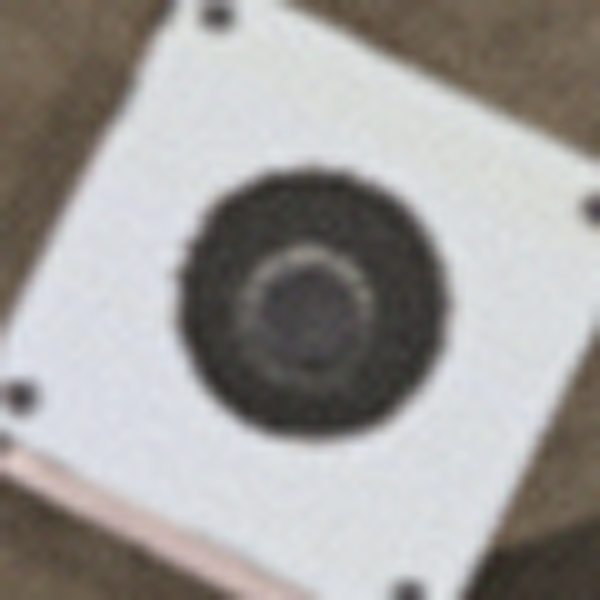

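step_arm --increments '[[[0,0,0.0015],[0,0,0]],[[0,0,0.003],[0,0,0]],[[0,0,0.004],[0,0,0]],[[0,0,0.005],[0,0,0]],[[0,0,0.005],[0,0,0]]]'

```text
time: 7.75
ee_pos: [0.4213, -0.4987, 0.0187]
eef_rot: [0.94, 0.342, 0.002, -0.0]
ft_force: [0.6, 0.1, -0.4]
width: 0.0212
```

step_arm --increments '[[[0,0,0.0005],[0,0,0]],[[0,0,0.001],[0,0,0]],[[0,0,0.0015],[0,0,0]]]'

```text
time: 8.05
ee_pos: [0.4214, -0.4989, 0.0185]
eef_rot: [0.94, 0.342, 0.003, -0.0]
ft_force: [-3.5, 6.1, 17.2]
width: 0.0216
```

step_arm --increments '[[[0,0,0],[0,0,0]],[[0,0,0],[0,0,0]]]'

```text
time: 8.25
ee_pos: [0.4214, -0.499, 0.0186]
eef_rot: [0.94, 0.342, 0.003, -0.0]
ft_force: [0.5, 0.7, 3.8]
width: 0.0213
```

step_arm --increments '[[[0,0,0],[0,0,0]],[[0,0,0],[0,0,0]],[[0,0,0],[0,0,0]],[[0,0,0],[0,0,0]],[[0,0,0],[0,0,0]]]' --hand -0.2

```text
time: 8.75
ee_pos: [0.4214, -0.499, 0.0185]
eef_rot: [0.94, 0.342, 0.003, -0.0]
ft_force: [-0.1, -0.4, 0.3]
width: 0.0496
```

step_arm --increments '[[[0,0,-0.01],[0,0,0]],[[0,0,-0.035],[0,0,0]],[[0,0,-0.07],[0,0,0]],[[0,0,-0.11],[0,0,0]],[[0,0,-0.15],[0,0,0]]]'

```text
time: 9.25
ee_pos: [0.4203, -0.4993, 0.1708]
eef_rot: [0.94, 0.342, 0.003, -0.0]
ft_force: [0.8, 0.5, 0.2]
width: 0.0525
```

Run:
```python
from h import *
a=cam("scene","pics/s6.png")
goal((.428,-.199,.17),-25)
```

```text
t 9.3 pos [ 0.4214 -0.502   0.1779] yaw -50.0 q [ 0.12  0.59  1.    1.48 -0.51  1.33  0.29] F [ 0.4 -2.   5.3] w 0.0526
shift [ 0.1997 -0.228   0.0067] | 0.303 turn [ 0.0107 -0.0031 -0.4368]
```

View pics/s6.png

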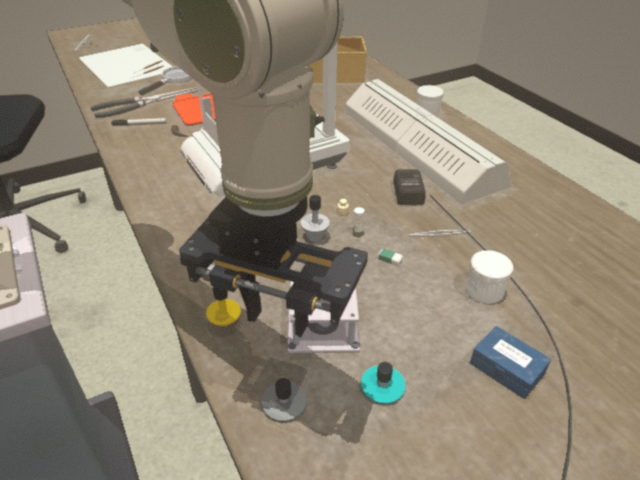

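step_arm --increments '[[[0.027,-0.032,0],[0,0,-0.06]],[[0.055,-0.064,0],[0,0,-0.12]],[[0.083,-0.096,0],[0,0,-0.18]],[[0.111,-0.128,0],[0,0,-0.24]],[[0.139,-0.16,0],[0,0,-0.3]]]' --hand -1

```text
time: 9.8
ee_pos: [0.4249, -0.2887, 0.177]
eef_rot: [0.878, 0.479, 0.004, 0.004]
ft_force: [0.8, -0.6, 1.7]
width: 0.0825
```

Run:
```python
from h import *
goal((.4277,-.1993,.17),-25)
```

```text
t 9.8 pos [ 0.4249 -0.2887  0.177 ] yaw -32.7 q [-0.49  0.17  1.11  1.87 -0.16  1.19  0.1 ] F [ 0.8 -0.6  1.7] w 0.0825
shift [ 0.0767 -0.046   0.0067] | 0.09 turn [ 0.011  -0.0018 -0.1347]
```

step_arm --increments '[[[0.026,-0.015,0.002],[0.003,0,-0.045]],[[0.052,-0.031,0.004],[0.006,0,-0.09]],[[0.077,-0.046,0.006],[0.011,-0.002,-0.135]],[[0.077,-0.046,0.007],[0.011,-0.002,-0.135]],[[0.077,-0.046,0.007],[0.011,-0.002,-0.135]]]'

```text
time: 10.3
ee_pos: [0.428, -0.1988, 0.17]
eef_rot: [0.843, 0.538, 0.001, -0.0]
ft_force: [0.1, -1.2, -0.8]
width: 0.0872
```

Run:
```python
from h import *
w=cam("wrist","pics/w7.png"); a=cam("scene"); crop(a.im,140,150,160,160,4,"pics/s7.png")
goal((.4277,-.1993,.05),-25)
print(proj(w,(.4277,-.1993,.0693)),proj(w,(.4277,-.1993,.0243)))
```

```text
t 10.4 pos [ 0.4277 -0.2002  0.17  ] yaw -25.1 q [-0.69 -0.01  1.05  1.96  0.01  1.18 -0.08] F [ 0.  -0.7 -0.3] w 0.0867
shift [ 0.0008 -0.0005  0.12  ] | 0.12 turn [ 0.0006  0.0002 -0.0018]
[321.76628909 240.60331431] [321.55607757 226.9593234 ]
```

View pics/w7.png

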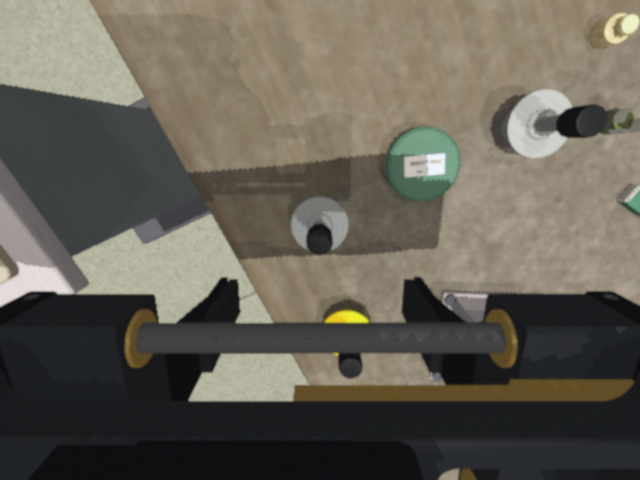

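View pics/s7.png

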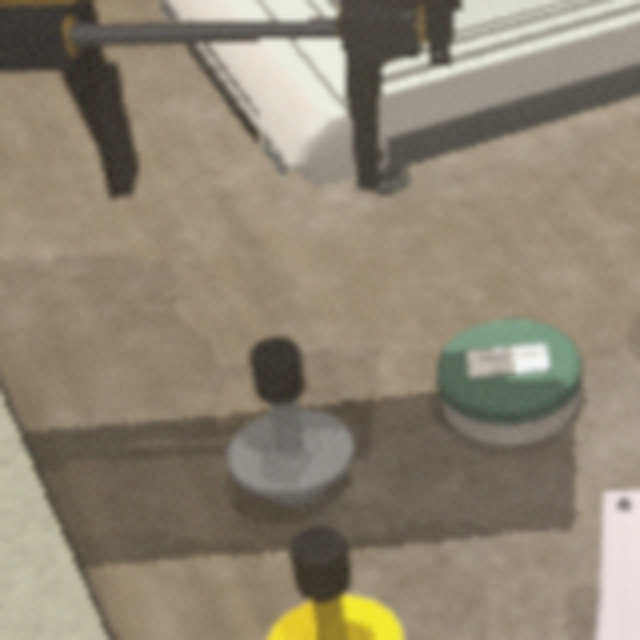

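step_arm --increments '[[[0.001,-0.001,0.035],[0,0,0]],[[0.001,-0.001,0.07],[0,0,0]],[[0.001,-0.001,0.1],[0,0,0]],[[0.001,-0.001,0.12],[0,0,0]],[[0.001,-0.001,0.12],[0,0,0]]]'

```text
time: 10.9
ee_pos: [0.4251, -0.2001, 0.048]
eef_rot: [0.845, 0.535, -0.002, -0.0]
ft_force: [0.0, -0.5, -0.4]
width: 0.087
```

step_arm --increments '[[[0,0,0],[0,0,0]],[[0,0,0],[0,0,0]]]'

```text
time: 11.1
ee_pos: [0.4256, -0.2011, 0.0491]
eef_rot: [0.845, 0.535, -0.002, 0.0]
ft_force: [0.3, 1.0, -0.1]
width: 0.0868
```

Run:
```python
from h import *
a=cam("scene"); crop(a.im,140,180,140,140,5,"pics/s8.png")
goal((.4272,-.1993,.05),-25)
```

```text
t 11.15 pos [ 0.4258 -0.2008  0.0491] yaw -25.3 q [-0.56  0.28  1.01  2.08 -0.29  0.93  0.17] F [0.5 0.6 0.8] w 0.0869
shift [ 0.0019  0.0006 -0.0009] | 0.002 turn [-0.0016  0.0031 -0.0053]
```

View pics/s8.png

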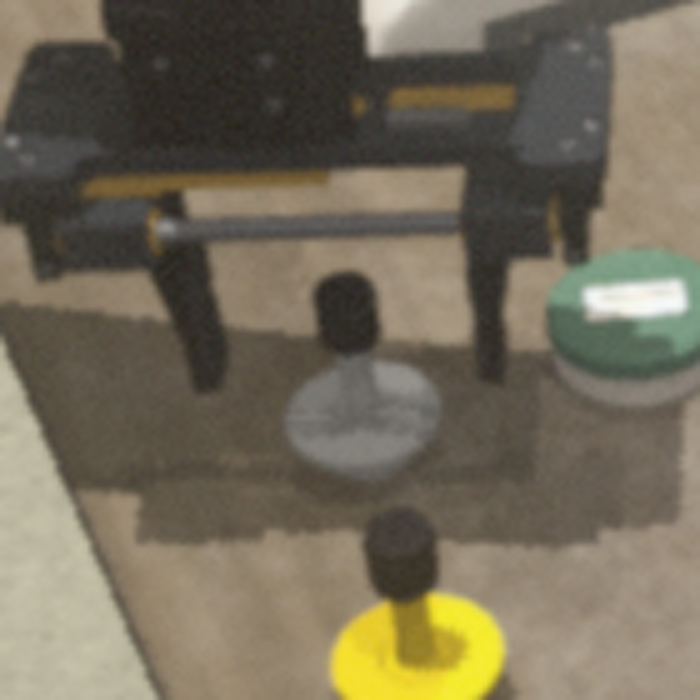

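Knob sits centrally between the fingers (crop 347,315). Nudge and close.

step_arm --increments '[[[0.002,0.0005,-0.001],[0,0,0]],[[0.002,0.0005,-0.001],[0,0,0]],[[0.002,0.0005,-0.001],[0,0,0]],[[0.002,0.0005,-0.001],[0,0,0]],[[0.002,0.0005,-0.001],[0,0,0]]]' --hand 1 --grip_force 20

```text
time: 11.65
ee_pos: [0.4272, -0.1991, 0.0502]
eef_rot: [0.845, 0.535, -0.002, 0.0]
ft_force: [-0.3, -0.0, 0.2]
width: 0.0551
```

step_arm --increments '[[[0,0,0],[0,0,0]],[[0,0,0],[0,0,0]],[[0,0,0],[0,0,0]],[[0,0,0],[0,0,0]],[[0,0,0],[0,0,0]]]'

```text
time: 12.15
ee_pos: [0.4271, -0.1991, 0.0501]
eef_rot: [0.845, 0.535, -0.002, 0.0]
ft_force: [-0.3, 0.2, 0.5]
width: 0.0211
```

step_arm --increments '[[[0,0,0],[0,0,0]],[[0,0,0],[0,0,0]]]'

```text
time: 12.35
ee_pos: [0.4271, -0.1991, 0.0501]
eef_rot: [0.845, 0.535, -0.002, 0.0]
ft_force: [-0.3, -0.2, 1.0]
width: 0.0214
```

Run:
```python
from h import *
goal((.4272,-.1993,.05),-25)
```

```text
t 12.35 pos [ 0.4271 -0.1991  0.0501] yaw -25.3 q [-0.56  0.28  1.01  2.08 -0.29  0.93  0.17] F [-0.3 -0.2  1. ] w 0.0214
shift [-0.0001  0.0002  0.0001] | 0.0 turn [-0.0018  0.003  -0.0052]
```

step_arm --increments '[[[0,0,-0.01],[0,0,0]],[[0,0,-0.035],[0,0,0]],[[0,0,-0.07],[0,0,0]],[[0,0,-0.11],[0,0,0]],[[0,0,-0.14],[0,0,0]]]'

```text
time: 12.85
ee_pos: [0.4274, -0.1998, 0.1924]
eef_rot: [0.845, 0.534, -0.001, 0.0]
ft_force: [1.3, 1.0, -1.6]
width: 0.0212
```

Run:
```python
from h import *
goal((.538,-.3985,.19),-36.5)
```

```text
t 12.85 pos [ 0.4274 -0.1998  0.1924] yaw -25.4 q [-0.78 -0.07  1.11  1.93  0.06  1.24 -0.14] F [ 1.3  1.  -1.6] w 0.0212
shift [-0.1321  0.1851  0.0026] | 0.227 turn [-0.0003  0.0027  0.1937]
```

step_arm --increments '[[[-0.026,0.037,0],[0,0,0.04]],[[-0.053,0.074,0],[0,0,0.08]],[[-0.079,0.111,0],[0,0,0.12]],[[-0.106,0.148,0],[0,0,0.16]],[[-0.132,0.185,0],[0,0,0.194]]]'

```text
time: 13.35
ee_pos: [0.5276, -0.3785, 0.1927]
eef_rot: [0.893, 0.45, -0.001, 0.0]
ft_force: [0.9, 0.7, 0.6]
width: 0.0209
```

step_arm --increments '[[[0,0,0],[0,0,0]],[[0,0,0],[0,0,0]]]'

```text
time: 13.55
ee_pos: [0.5265, -0.3803, 0.1923]
eef_rot: [0.894, 0.449, -0.003, 0.0]
ft_force: [0.8, 0.9, -0.6]
width: 0.0214
```

Run:
```python
from h import *
a=cam("scene"); crop(a.im,240,170,160,160,4,"pics/s9.png")
goal((.538,-.3985,.12),-36.5)
```

```text
t 13.6 pos [ 0.5271 -0.3787  0.1928] yaw -36.5 q [-0.16  0.6   1.05  1.47 -0.52  1.37  0.28] F [ 0.5  0.4 -1.6] w 0.0213
shift [-0.0092  0.0207  0.0728] | 0.076 turn [-0.0018  0.0033 -0.0008]
```

View pics/s9.png

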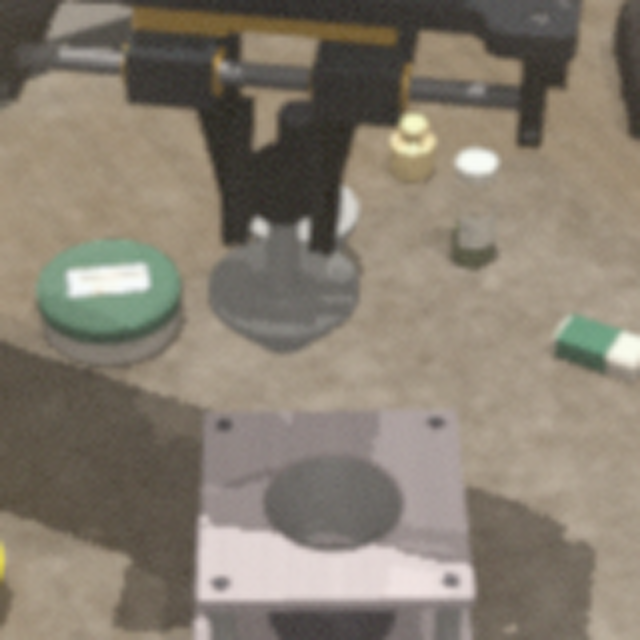

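step_arm --increments '[[[-0.005,0.01,0],[-0.001,0.002,0]],[[-0.009,0.0205,0.0],[-0.001,0.003,0]],[[-0.009,0.0205,0.02],[-0.002,0.003,0]],[[-0.009,0.0205,0.045],[-0.002,0.003,0]],[[-0.009,0.0205,0.057],[-0.002,0.003,0]]]'

```text
time: 14.1
ee_pos: [0.5385, -0.3952, 0.135]
eef_rot: [0.893, 0.451, 0.0, -0.001]
ft_force: [-0.6, 0.5, -1.6]
width: 0.021
```

Run:
```python
from h import *
a=cam("scene"); crop(a.im,250,210,140,140,5,"pics/s10.png");b=cam("top"); crop(b.im,290,210,110,110,6,"pics/t10.png")
goal((.538,-.3985,.1035),-36.5)
```

```text
t 14.2 pos [ 0.5382 -0.3958  0.1351] yaw -36.4 q [-0.09  0.68  0.99  1.48 -0.58  1.3   0.32] F [-0.5  0.7 -0.7] w 0.0213
shift [-0.0023  0.0015  0.0316] | 0.032 turn [-0.0018 -0.0007  0.0013]
```

View pics/s10.png

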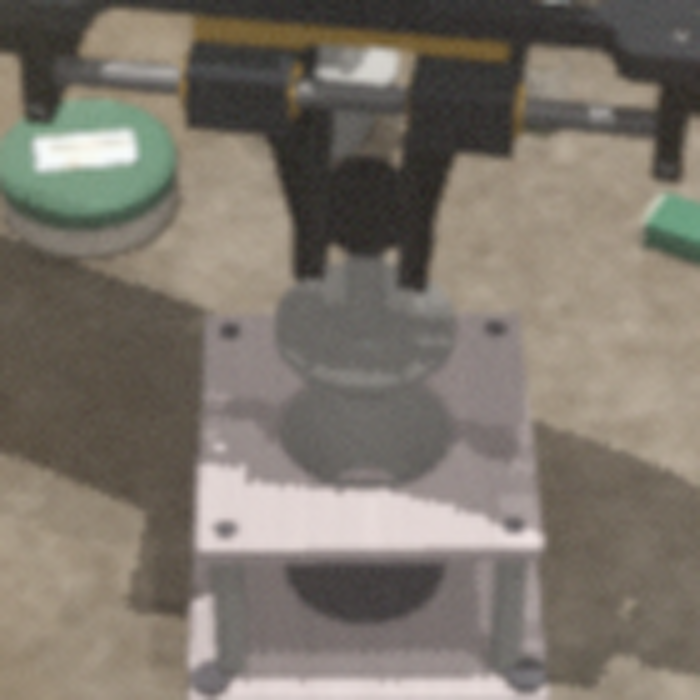

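View pics/t10.png

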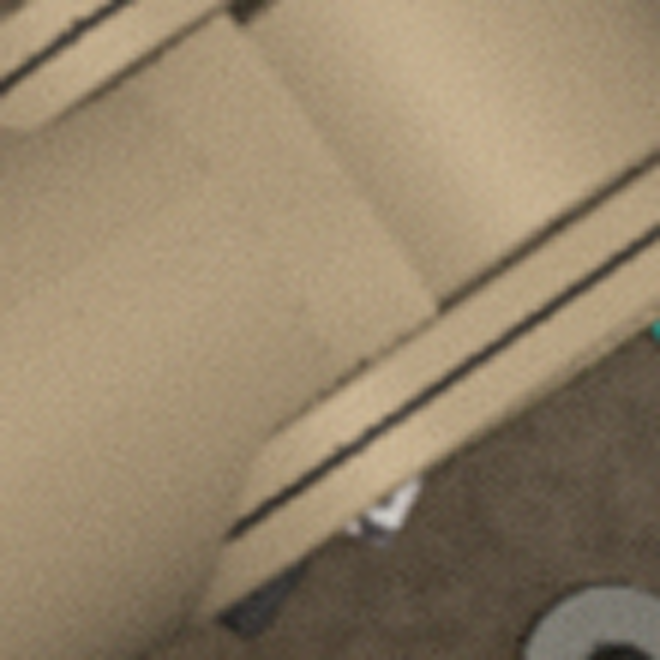

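step_arm --increments '[[[-0.002,0.0015,0.005],[-0.002,0,0]],[[-0.002,0.0015,0.012],[-0.002,0,0]],[[-0.002,0.0015,0.018],[-0.002,0,0]],[[-0.002,0.0015,0.023],[-0.002,0,0]],[[-0.002,0.0015,0.023],[-0.002,0,0]]]'

```text
time: 14.7
ee_pos: [0.538, -0.398, 0.1113]
eef_rot: [0.893, 0.451, 0.0, -0.001]
ft_force: [0.1, 0.3, -1.0]
width: 0.0209
```

step_arm --increments '[[[0,0,0],[0,0,0]],[[0,0,0],[0,0,0]]]'

```text
time: 14.9
ee_pos: [0.5379, -0.3982, 0.1115]
eef_rot: [0.893, 0.451, 0.0, -0.0]
ft_force: [0.3, -0.1, -1.8]
width: 0.0208
```

Run:
```python
from h import *
goal((.538,-.3985,.1035),-36.5)
```

```text
t 14.9 pos [ 0.5379 -0.3982  0.1115] yaw -36.4 q [-0.08  0.7   0.98  1.5  -0.6   1.26  0.34] F [ 0.3 -0.1 -1.8] w 0.0208
shift [-0.0002  0.0003  0.008 ] | 0.008 turn [-0.0007 -0.0005  0.0011]
```

step_arm --increments '[[[0,0,0.0015],[0,0,0]],[[0,0,0.003],[0,0,0]],[[0,0,0.0045],[0,0,0]]]'

```text
time: 15.2
ee_pos: [0.5379, -0.3982, 0.1069]
eef_rot: [0.893, 0.451, 0.0, -0.0]
ft_force: [-0.4, 0.4, -1.0]
width: 0.021
```

step_arm --increments '[[[0,0,0.0007],[0,0,0]],[[0,0,0.0015],[0,0,0]]]'

```text
time: 15.4
ee_pos: [0.5379, -0.3984, 0.1055]
eef_rot: [0.893, 0.451, -0.0, -0.0]
ft_force: [-0.6, 0.1, 2.1]
width: 0.0212
```

step_arm --increments '[[[0,0,0.0005],[0,0,0]],[[0,0,0.0005],[0,0,0]]]' --grip_force 6

```text
time: 15.6
ee_pos: [0.5378, -0.3986, 0.1052]
eef_rot: [0.893, 0.45, 0.0, -0.0]
ft_force: [-0.5, -1.0, 0.4]
width: 0.0216
```

Run:
```python
from h import *
goal((.538,-.3985,.1035),-36.5); s=r.read_state(); print(np.round(s["torque"],3))
F=R.from_quat(s["eef_rot"]).inv().apply(s["ft_force"]); print("tool F",F.round(2))
```

```text
t 15.6 pos [ 0.5378 -0.3986  0.1052] yaw -36.5 q [-0.08  0.71  0.97  1.51 -0.6   1.25  0.34] F [-0.5 -1.   0.4] w 0.0216
shift [0.0002 0.0001 0.0017] | 0.002 turn [-0.0001 -0.0001  0.0008]
[-0.202  0.233 -0.02 ]
tool F [-1.09  0.2  -0.38]
```

step_arm --increments '[[[-0.0005,0,0.0004],[0,0,0]],[[-0.0005,0,0.0008],[0,0,0]],[[-0.0005,0,0.0008],[0,0,0]]]'

```text
time: 15.9
ee_pos: [0.5375, -0.3992, 0.1045]
eef_rot: [0.893, 0.45, 0.0, 0.0]
ft_force: [-1.4, 0.2, 1.1]
width: 0.0216
```

Run:
```python
from h import *
goal((.538,-.3985,.1035),-36.5); s=r.read_state(); 
F=R.from_quat(s["eef_rot"]).inv().apply(s["ft_force"]); print("tool F",F.round(2))
```

```text
t 15.9 pos [ 0.5375 -0.3992  0.1045] yaw -36.5 q [-0.08  0.71  0.97  1.51 -0.6   1.25  0.34] F [-1.4  0.2  1.1] w 0.0216
shift [ 0.0009 -0.      0.001 ] | 0.001 turn [0.0001 0.     0.0007]
tool F [-0.64 -1.22 -1.1 ]
```

step_arm --increments '[[[-0.0003,-0.0003,0.0004],[0,0,0]],[[-0.0003,-0.0005,0.0008],[0,0,0]],[[-0.0003,-0.0005,0.0008],[0,0,0]]]'

```text
time: 16.2
ee_pos: [0.5369, -0.3994, 0.1039]
eef_rot: [0.893, 0.45, 0.0, 0.0]
ft_force: [0.1, -1.8, 2.0]
width: 0.0214
```

Run:
```python
from h import *
goal((.538,-.3985,.1035),-36.5); s=r.read_state(); 
F=R.from_quat(s["eef_rot"]).inv().apply(s["ft_force"]); print("tool F",F.round(2))
```

```text
t 16.2 pos [ 0.5369 -0.3994  0.1039] yaw -36.5 q [-0.08  0.71  0.97  1.51 -0.6   1.25  0.34] F [ 0.1 -1.8  2. ] w 0.0214
shift [0.0014 0.0003 0.0004] | 0.001 turn [0.0006 0.0002 0.0005]
tool F [-1.41  1.18 -1.96]
```

step_arm --increments '[[[-0.0004,0.0002,0.0005],[0,0,0]],[[-0.0004,0.0002,0.001],[0,0,0]],[[-0.0004,0.0002,0.001],[0,0,0]]]'

```text
time: 16.5
ee_pos: [0.5371, -0.4, 0.1034]
eef_rot: [0.893, 0.45, 0.0, 0.001]
ft_force: [-1.7, 0.7, 4.9]
width: 0.0214
```

Run:
```python
from h import *
goal((.538,-.3985,.1035),-36.5); s=r.read_state(); 
F=R.from_quat(s["eef_rot"]).inv().apply(s["ft_force"]); print("tool F",F.round(2))
a=cam("scene"); crop(a.im,250,210,140,140,5,"pics/s11.png")
```

```text
t 16.5 pos [ 0.5371 -0.4     0.1034] yaw -36.5 q [-0.08  0.71  0.97  1.51 -0.6   1.24  0.34] F [-1.7  0.7  4.9] w 0.0214
shift [ 0.0017 -0.0001 -0.0001] | 0.002 turn [ 0.0012 -0.0001  0.0006]
tool F [-0.43 -1.74 -4.93]
```

View pics/s11.png

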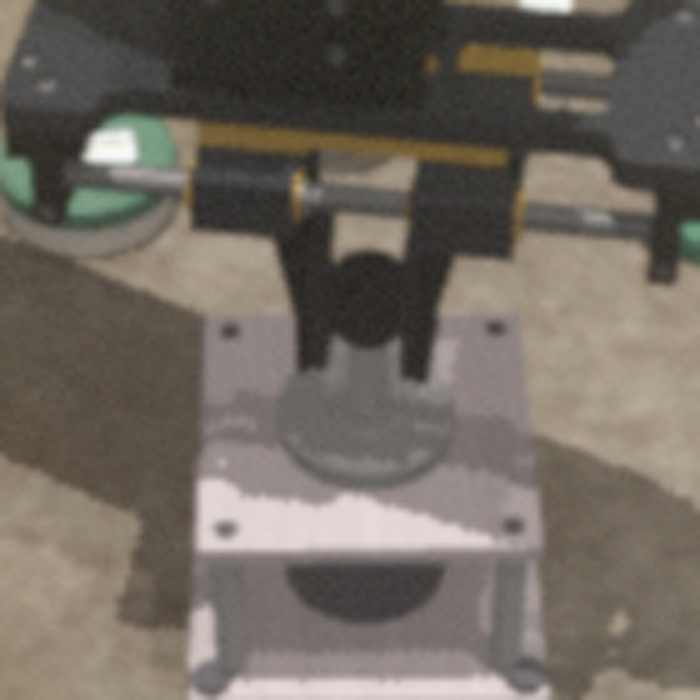

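The plug is home: TCP is at 0.1034 against 0.1035 expected, and the collar lies level just above the deck. I'll open the fingers partly so it settles freely.

step_arm --increments '[[[0,0,0],[0,0,0]],[[0,0,0],[0,0,0]],[[0,0,0],[0,0,0]],[[0,0,0],[0,0,0]]]' --hand 0.2

```text
time: 16.95
ee_pos: [0.5371, -0.3998, 0.1032]
eef_rot: [0.893, 0.45, 0.0, 0.0]
ft_force: [-0.1, 0.4, 0.3]
width: 0.0341
```

Run:
```python
from h import *
goal((.538,-.3985,.1035),-36.5)
a=cam("scene"); crop(a.im,250,210,140,140,5,"pics/s12.png")
```

```text
t 16.95 pos [ 0.5371 -0.3998  0.1032] yaw -36.5 q [-0.08  0.71  0.97  1.51 -0.6   1.24  0.34] F [-0.1  0.4  0.3] w 0.0341
shift [ 0.0016 -0.     -0.0003] | 0.002 turn [ 0.0009 -0.0002  0.0007]
```

View pics/s12.png

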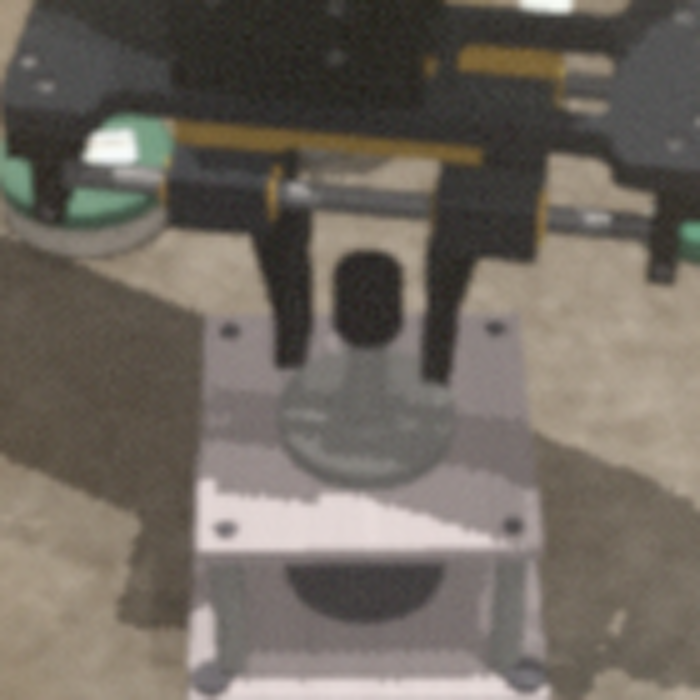

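step_arm --increments '[[[0,0.003,0],[0,0,0]],[[0,0.006,0],[0,0,0]],[[0,0.008,0],[0,0,0]],[[0,0.01,0],[0,0,0]]]'

```text
time: 17.4
ee_pos: [0.5451, -0.4059, 0.1032]
eef_rot: [0.893, 0.45, 0.0, 0.0]
ft_force: [-0.3, 1.5, 0.6]
width: 0.0349
```

Run:
```python
from h import *
s=r.read_state();F=R.from_quat(s["eef_rot"]).inv().apply(s["ft_force"]); print("tool F",F.round(2))
a=cam("scene"); crop(a.im,250,210,140,140,5,"pics/s13.png")
```

```text
tool F [ 1.01 -1.16 -0.6 ]
```

View pics/s13.png

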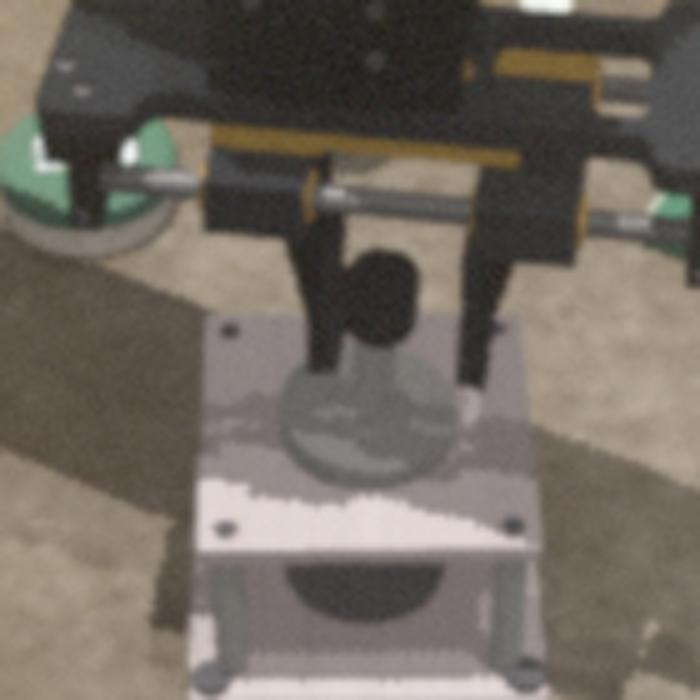

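step_arm --increments '[[[0,0.002,0],[0,0,0]],[[0,0.004,0],[0,0,0]],[[0,0.0055,0],[0,0,0]],[[0,0.0055,0],[0,0,0]]]'

```text
time: 17.85
ee_pos: [0.5499, -0.4094, 0.1031]
eef_rot: [0.893, 0.45, 0.0, 0.0]
ft_force: [-0.5, 0.1, -0.0]
width: 0.035
```

Run:
```python
from h import *
s=r.read_state();F=R.from_quat(s["eef_rot"]).inv().apply(s["ft_force"]); print("tool F",F.round(2))
a=cam("scene"); crop(a.im,250,210,140,140,5,"pics/s14.png")
```

```text
tool F [-0.24 -0.42  0.03]
```

View pics/s14.png

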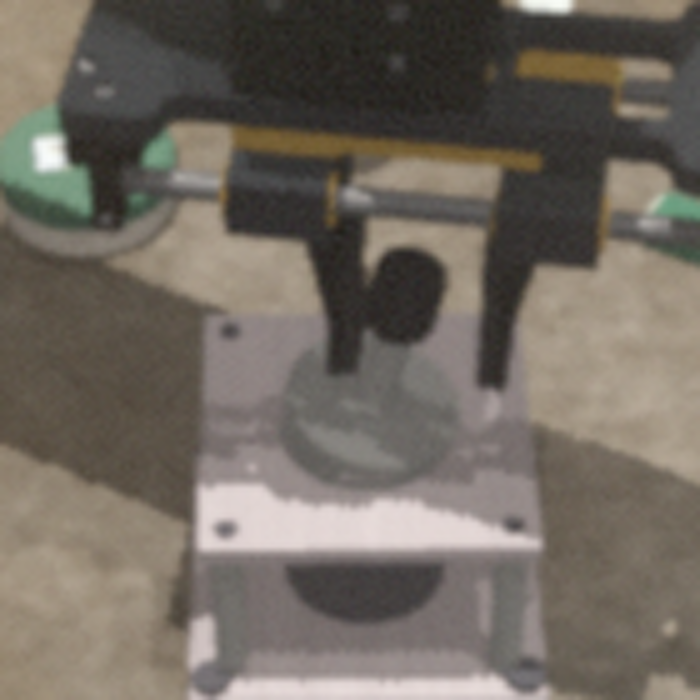

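The plug is clearly tipped to the right: the knob moved from crop (367,300) to (407,297), roughly 9 mm and leaning. Now back off and let it drop.

step_arm --increments '[[[0,-0.0155,0],[0,0,0]],[[0,-0.0155,0],[0,0,0]],[[0,-0.0155,0],[0,0,0]],[[0,-0.0155,0],[0,0,0]]]'

```text
time: 18.3
ee_pos: [0.5379, -0.4002, 0.1032]
eef_rot: [0.893, 0.451, 0.0, 0.001]
ft_force: [0.0, 0.5, -0.8]
width: 0.0351
```

Run:
```python
from h import *
s=r.read_state();F=R.from_quat(s["eef_rot"]).inv().apply(s["ft_force"]); print("tool F",F.round(2))
a=cam("scene"); crop(a.im,250,210,140,140,5,"pics/s15.png")
```

```text
tool F [ 0.39 -0.29  0.76]
```

View pics/s15.png

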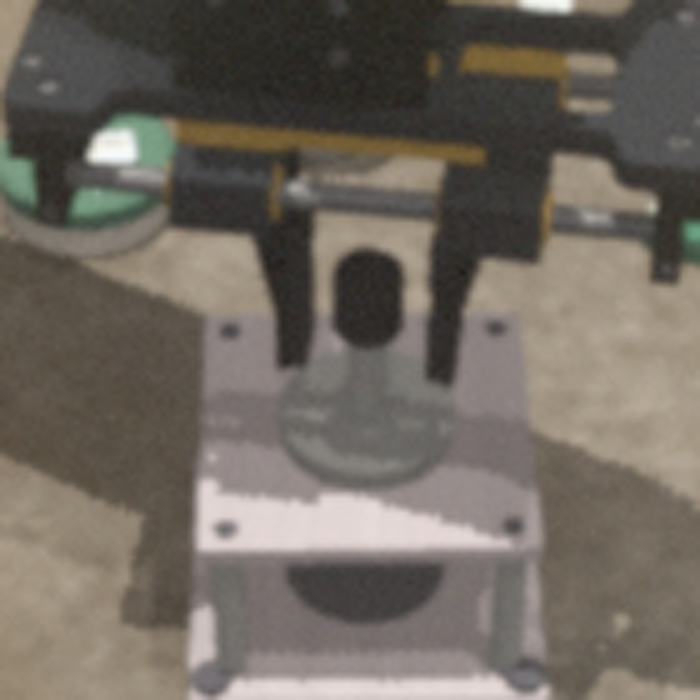

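It dropped back to the same place, knob at crop (367,300). Retreat upward, then clear the view.

step_arm --increments '[[[0,0,0],[0,0,0]],[[0,0,-0.02],[0,0,0]],[[0,0,-0.05],[0,0,0]],[[0,0,-0.09],[0,0,0]],[[0,0,-0.13],[0,0,0]]]' --hand -0.2

```text
time: 18.85
ee_pos: [0.5375, -0.4001, 0.2344]
eef_rot: [0.893, 0.45, -0.0, 0.0]
ft_force: [-0.1, -0.7, -1.0]
width: 0.0521
```

step_arm --increments '[[[0,-0.03,-0.02],[0,0,0]],[[0,-0.07,-0.03],[0,0,0]],[[0,-0.11,-0.04],[0,0,0]],[[0,-0.15,-0.05],[0,0,0]],[[0,-0.18,-0.05],[0,0,0]]]'

```text
time: 19.35
ee_pos: [0.405, -0.3018, 0.2867]
eef_rot: [0.894, 0.449, -0.001, -0.002]
ft_force: [-0.7, 0.1, 0.7]
width: 0.0522
```

Run:
```python
from h import *
a=cam("scene","pics/s16.png"); b=cam("top","pics/t16.png"); crop(a.im,250,210,140,140,5,"pics/s17.png")
goal((.538,-.3985,.1035),-36.5)
print("exp home knob/collar", proj(a,(.5378,-.399,.1227)),proj(a,(.5378,-.399,.0777)))
s,c=max(blobs(a.im,a.im.max(2)<75,(310,252,30,28)),key=lambda t:t[0][4]); print(s,c)
```

```text
t 19.45 pos [ 0.4045 -0.3018  0.2881] yaw -36.7 q [-0.67 -0.01  1.25  1.71 -0.    1.44 -0.06] F [ 0.  -1.1  0.1] w 0.052
shift [0.0003 0.1654 0.184 ] | 0.247 turn [-0.0031 -0.0102 -0.003 ]
exp home knob/collar [322.25922206 269.79134676] [321.97229081 291.65752452]
[318 268  11  10  67] [323.20895522 272.56716418]
```

View pics/s16.png

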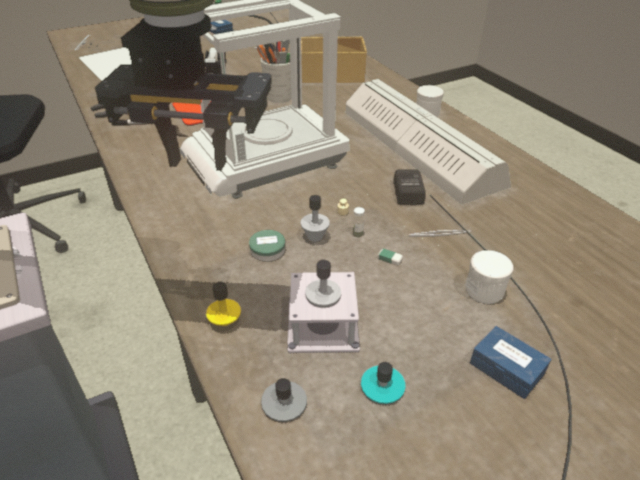

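View pics/t16.png

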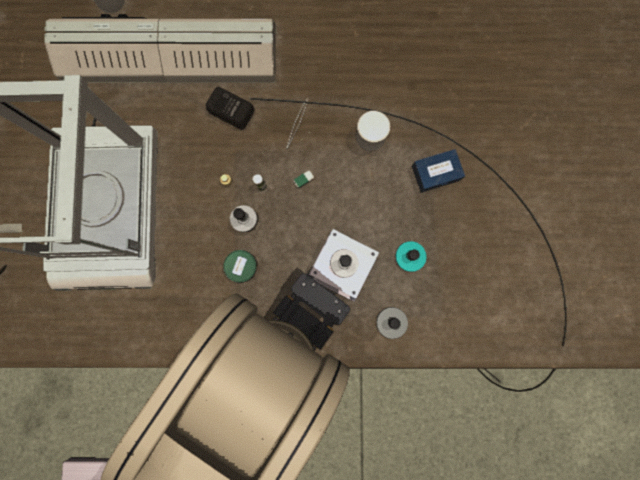

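View pics/s17.png

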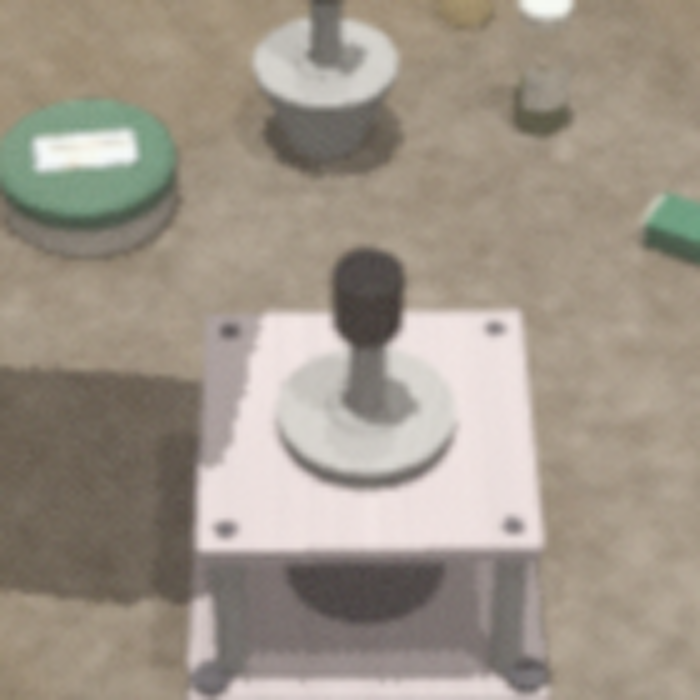

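Run:
```python
from h import *
b=cam("top"); print(proj(b,(.5378,-.399,.0777)),proj(b,(.5378,-.399,.1337)))
s,c=max(blobs(b.im,b.im.max(2)<60,(333,250,25,22)),key=lambda t:t[0][4]);print(s,c)
r.close_job()
```

```text
[343.67386961 262.75733569] [345.28020405 260.09189958]
[340 256  11  10  61] [344.72131148 259.81967213]
the job is handed in; nothing more can be done
```

The job is done and handed in at about 19.5 s of the 72 s allowed.

- **Cover:** I lifted the grey dust cover off the hopper and laid it flat, knob up, on clear table near (0.42, -0.50). Contact force when setting it down peaked at about 17 N.
- **Plug choice:** I identified the wide plug by its knob height, 69.4 mm measured against 69.3 mm given. The steep plug's knob measured 82 mm.
- **Seating:** I lowered the wide plug gently into the cup until the tool stopped at 0.1034 m, against 0.1035 m expected for fully home. Contact force was about 5 N or less.
- **Rock test:** I released the plug and pushed its knob sideways about 9 mm with one finger. It clearly tipped to one side, then dropped back to the same pixel position when I let go.
- **Last checks:** The knob and collar are upright and level, within about 1–2 pixels of where they should be when home. By eye, the steep plug, yellow plug, turquoise cover and other objects look unmoved. The gripper was well clear of everything.
- **Disagreement:** My position readings for the cup's centre differed by about 2 mm, which is within the camera calibration. I corrected for this using the contact forces while lowering the plug.

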